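# Demagnetise a screwdriver tip before eyepiece work

## Task

Ready the tip demagnetiser: push its blue cup's carriage fully home against the black coil head, then swing the red-knobbed lever across in front of the carriage until it stops, so the cup is locked. Then take the orange screwdriver, dip its tip about halfway down into the cup without bumping the cup, lift it clear and hang it upright in its fork stand again. Do not drop the screwdriver, and leave the other things on the table where they are.

Things in the scene. Friction and masses are not known exactly. Their poses are not given: they have to be found in the camera images.
- demagnetiser: Tip demagnetiser fixed to the table. Grey base plate 200 x 140 x 18 mm; origin under its centre, x runs from its front edge to its rear edge (yaw varies), y to its left, z up. A black coil head 45 x 110 mm, top 62 mm above the table, stands across its rear from x = +55 to +100 mm. Two rails carry the cup carriage along y = 0. The lever's pivot is at x = -12, y = +55 mm.
- carriage (a joint): Slide of the cup carriage along the base's +x, in m: 0 = fully out (to the front), 0.045 = fully home at the stop. About 2 N of friction; stays where left. The carriage is 50 x 50 mm; its cup's centre is at x = -17 mm + joint value in the base's frame, y = 0.
- cup_rim (a point): Centre of the mouth of the blue cup on the carriage, 72 mm above the table; axes as the demagnetiser's. Cup 44 mm outside diameter, 36 mm inside diameter, 36 mm deep inside.
- push_plate (a point): Middle of the top edge of the front face of the yellow plate on the front of the carriage (56 mm above the table). The plate is 50 mm wide, 5 mm thick and 34 mm high (22 to 56 mm above the table). It is pushed towards +x of the demagnetiser.
- lever (a joint): Angle of the locking lever about its vertical pivot, rad, growing anticlockwise seen from above: 0 = points to the base's front (-x), negative = splayed outwards, 1.57 = at its stop, lying across in front of the homed carriage (pointing to -y): locked. A push of about 1 N at the knob turns it; it stays where left.
- lever_hinge (a point): Pivot axis of the lever, at the top of its steel hub, 34 mm above the table.
- lever_knob (a point): Top centre of the upright red knob on the lever's free end, 61 mm above the table, 78 mm from the pivot. Knob 18 mm diameter; it stands 28 mm above the 10 mm wide steel lever arm (the arm's top is at 33 mm).
- stand: Fork stand fixed to the table. Steel base 110 x 90 x 12 mm; a 16 x 40 mm column at x = +45 mm carries two level tines (each 14 mm wide, 6 mm thick, top at 115 mm, from x = -23 to +37 mm) with a 14 mm wide slot between them along x, open at the -x end. Origin on the table under the screwdriver's place; z up.
- fork_top (a point): Point on the slot's middle line, level with the top of the tines (115 mm above the table), where the screwdriver hangs: its collar rests here.
- driver: Screwdriver with a round orange handle, hanging upright by its steel collar in the fork. Origin at the centre of the collar's underside, z up along the handle. Collar 32 mm diameter, 5 mm thick; the handle reaches to z = 75 mm, straight part 25 mm diameter from z = 26 to 64 mm; the steel shaft, 7 mm diameter, reaches down to z = -92 mm. 60 to 130 g.
- driver_tip (a point): Tip of the screwdriver's shaft, 92 mm below the collar's underside.
- eyepiece: Bystander: gold eyepiece, 38 mm diameter, 64 mm tall, standing. Origin under its centre.
- t_ring: Bystander: flat chrome T-ring adapter, 56 mm outside diameter, 11 mm high. Origin under its centre.
- nebula_filter: Bystander: violet glass filter in a black cell, 49 mm diameter, 8 mm high. Origin under its centre.
- dovetail_bar: Bystander: steel dovetail bar, 120 x 43 x 13 mm, long side along its x. Origin under its centre.
- dust_cap_jar: Bystander: clear jar with a black lid, 52 mm diameter, 60 mm tall. Origin under its centre.
Things that resemble listed ones, but are neither listed nor needed, are in the scene too. What is meant by the stand is not green, and is the smaller of those in its own colour.

How it is judged:
By the outcome, as a careful person would: the job done as asked, in the order asked, and still so for the second after the job is handed in, with the robot touching nothing.
It also fails if it takes over 69 s, if anything falls off the work surface, if the arm or the gripper's body presses on something with over 40 N, if the wrist force passes 120 N, or if a joint passes its speed limit or range.

## Robot

A 6-joint arm with a two-finger parallel gripper is mounted at the origin on the work surface. World frame = base frame: x ahead of the robot, y to its left, z up, the work surface at z = 0. Lengths are in m, angles in rad, forces in N, time in s.
With the tool pointing down it reaches from about 0.275 to 0.825 m from the base axis. Payload 4.9 kg.
Tool frame: the origin (TCP) lies midway between the tips of the shut fingers; the grasp point (between the pads) lies 19 mm behind it (grip_point_offset is the distance from the TCP to the grasp point, in m); z points along the fingers, y is the line along which they close (so a half turn about z gives the same grasp; the last joint's range is limited). The gripper opens to 85 mm and grips with 20 to 120 N. Pads are 22 mm wide; open, the fingers measure 114 mm over their backs; the gripper's body (76 mm by 85 mm) begins 54 mm behind the grasp point. The pads swing forward as they close: fully open they stand 13 mm farther back than shut.
Start: joints at [-1.456, 0.326, -0.193, 1.052, 0, 1.437], TCP at [0.135, -0.533, 0.231] pointing down, gripper open.
Joint ranges: [-2.65, 2.65], [-0.97, 1.79], [-1.3, 1.35], [-1.93, 2.1], [-1.47, 1.37], [-3.14, 3.14]. Speed limits (rad/s): [2.57, 2.57, 3.14, 3.14, 3.14, 3.14].

## Interface

Orientations are given as a rotation vector (axis times angle).
In Python, from cell import * gives the robot as it stands. Calls block until the motion is done:
- movep(position, orientation): joint-space move of the TCP to a pose.
- move_l(position, velocity=0.15, rot=None, until_force=None): straight line of the TCP; rot=None keeps the orientation; velocity is the mean speed in m/s. With until_force (N) it stops when the force on the tool has changed by that much, and returns True; else False.
- set_joints(angles): joint-space move.
- let_go() and grab(newtons=None): open the fingers fully, or close them until they stop; newtons is the grip in N (None keeps the last).
- sleep(seconds).
- ik(position, orientation): joint angles nearest the present ones, or None.
- get_state(): the state.
- grab_frame(name): name is "scene" or "side" or "wrist"; returns a dict with "img" (420x560x3 uint8, red, green, blue), "fx", "fy", "cx", "cy" (pixels), "cam_to_world" (4x4, takes a point from camera to world coordinates); the wrist camera has in their place "T_tool_cam" (4x4, takes a point from camera to tool coordinates, whose origin is the TCP and whose axes are the flange's). Camera axes: x right, y down, z forward; pixel columns grow to the right and rows downward; lengths in m; the calibration is good to about 2 mm. A picture is of the moment at which its call begins: read the wrist's pose just before it. There is no depth.
A pose or a line that the arm cannot do raises MotionError and nothing moves.
- sign_off(): hands the job in; it is judged then, once.
Trained networks look in the newest picture that a camera, given by its name, has taken for a name from the list of things; names that differ only in an ending like _2 or _b are one class to them, and where a whole thing is asked for, a point or a joint stands for the part that bears it (a point fixed in the world has none). Each returns a list of dicts, best first, with "score" (0 to 1); they miss things now and then, are a little off and sometimes report something else, mostly with a low value. They report only what shows in the picture. A call takes as long as a camera call. They do not tell look-alikes from the thing itself.
- spot_in(camera, name): "centre" ([column, row] in pixels, amid what is visible of it).
- silhouettes(camera, name): "mask" (420x560 bool, what is visible of it) and "centre" ([column, row] in pixels, amid what is visible of it).
- tip_of(camera, name): "centre" ([column, row] in pixels: a listed point, or the origin of a listed thing).
The state is a dict: "clock": time; "q": joint angles; "joint_velocities": joint speeds; "tau": joint torques, N m; "position": TCP position; "eef_rot": TCP orientation; "contact_force": force on the tool from outside, world axes, zero at the start; "wrist_torque": the same for the moment, N m; "finger_gap": opening from 0.0 (shut) to 1.0 (fully open); "grasp_force": force on a finger pad.
Only numpy, scipy, OpenCV 4.12 (cv2) and the standard library are available. Lean on these libraries where they do the work, as an engineer would, in place of code of your own. Each camera call takes 0.05 s, during which the arm holds its last target. There are 200 camera calls.

## Working session

There is one attempt and no reset: what is moved stays moved. The work goes in short steps, each a Python script; the robot and the scene stay as the last script left them, time stands still between calls to the robot, and variables do not carry over. Pictures are saved under pics/ and viewed, at most 10 in all, crops included, and the job is handed in when it is done.

```bash
mkdir -p pics; ls; cat > h.py <<'E'
from cell import *
import numpy as np, cv2
from scipy.spatial.transform import Rotation as R
def cam(n):
    s=get_state(); f=grab_frame(n)
    if n=="wrist":
        T=np.eye(4);T[:3,:3]=R.from_rotvec(s["eef_rot"]).as_matrix();T[:3,3]=s["position"]
        f["cam_to_world"]=T@np.array(f["T_tool_cam"])
    return f
def ray(f,p):
    d=np.array([(p[0]-f["cx"])/f["fx"],(p[1]-f["cy"])/f["fy"],1]);T=np.array(f["cam_to_world"])
    return T[:3,3],T[:3,:3]@d
def atz(f,p,z):
    o,d=ray(f,p);return o+d*(z-o[2])/d[2]
def proj(f,P):
    c=np.linalg.inv(np.array(f["cam_to_world"]))@np.append(P,1)
    return np.array([f["cx"]+f["fx"]*c[0]/c[2],f["cy"]+f["fy"]*c[1]/c[2]])
def save(f,n): cv2.imwrite("pics/"+n,cv2.cvtColor(f["img"],cv2.COLOR_RGB2BGR))
def down(yaw): # tool z down; tool y axis along world angle yaw+90
    c,s=np.cos(yaw),np.sin(yaw)
    return R.from_matrix(np.array([[c,s,0],[s,-c,0],[0,0,-1]])).as_rotvec()
E
python3 - <<'E'
from h import *
s=get_state();print(s["clock"],s["eef_rot"])
H={"cup_rim":.072,"push_plate":.056,"lever_hinge":.034,"lever_knob":.061,"fork_top":.115,"driver_tip":.023,"driver":.115,"demagnetiser":0,"stand":0}
for n in("scene","side"):
    f=cam(n);save(f,n+"0.png");print(n,np.round(f["cam_to_world"],3).tolist(),f["fx"])
    for k,z in H.items():
        for r in tip_of(n,k)[:3]:print(k,round(r["score"],2),np.round(r["centre"]),np.round(atz(f,r["centre"],z),3))
E
```

```text
pics
0.0 [-3.11556428e+00 -3.89554628e-01 -9.29902185e-05]
scene [[-0.588, 0.657, -0.472, 1.043], [0.809, 0.473, -0.348, 0.203], [-0.005, -0.586, -0.81, 0.893], [0.0, 0.0, 0.0, 1.0]] 396.96124730030664
cup_rim 0.7 [381. 286.] [0.592 0.155 0.072]
push_plate 0.63 [380. 286.] [0.583 0.152 0.056]
push_plate 0.57 [333. 197.] [ 0.422 -0.073  0.056]
lever_hinge 0.61 [396. 301.] [0.583 0.199 0.034]
lever_knob 0.58 [424. 276.] [0.504 0.224 0.061]
lever_knob 0.29 [375. 302.] [0.628 0.16  0.061]
fork_top 0.81 [253. 208.] [ 0.612 -0.194  0.115]
fork_top 0.66 [223.  96.] [ 0.322 -0.538  0.115]
fork_top 0.65 [271. 127.] [ 0.352 -0.331  0.115]
driver_tip 0.65 [254. 234.] [ 0.625 -0.187  0.023]
driver 0.73 [256. 208.] [ 0.606 -0.188  0.115]
demagnetiser 0.92 [373. 300.] [0.596 0.151 0.   ]
stand 0.79 [258. 231.] [ 0.601 -0.193  0.   ]
stand 0.66 [269. 168.] [ 0.401 -0.307  0.   ]
stand 0.59 [226. 130.] [ 0.345 -0.523  0.   ]
side [[0.908, -0.242, 0.341, 0.115], [-0.418, -0.507, 0.753, -1.135], [-0.009, -0.827, -0.562, 0.827], [0.0, 0.0, 0.0, 1.0]] 454.2633069279774
cup_rim 0.57 [251. 162.] [0.584 0.162 0.072]
cup_rim 0.47 [216. 238.] [ 0.346 -0.189  0.072]
push_plate 0.81 [244. 170.] [0.552 0.144 0.056]
push_plate 0.24 [316. 192.] [ 0.71  -0.08   0.056]
lever_hinge 0.4 [246. 163.] [0.589 0.229 0.034]
lever_hinge 0.16 [302. 226.] [ 0.599 -0.197  0.034]
lever_knob 0.4 [224. 162.] [0.507 0.226 0.061]
lever_knob 0.33 [339. 206.] [ 0.728 -0.188  0.061]
fork_top 0.78 [303. 202.] [ 0.605 -0.194  0.115]
fork_top 0.78 [256. 296.] [ 0.349 -0.475  0.115]
fork_top 0.65 [244. 227.] [ 0.413 -0.228  0.115]
driver_tip 0.69 [301. 229.] [ 0.599 -0.194  0.023]
driver 0.64 [304. 202.] [ 0.607 -0.191  0.115]
demagnetiser 0.79 [256. 179.] [0.6   0.159 0.   ]
demagnetiser 0.29 [306. 178.] [0.764 0.095 0.   ]
stand 0.97 [251. 275.] [ 0.404 -0.29   0.   ]
stand 0.91 [299. 234.] [ 0.596 -0.188  0.   ]
stand 0.7 [209. 207.] [0.397 0.065 0.   ]
```

View pics/scene0.png

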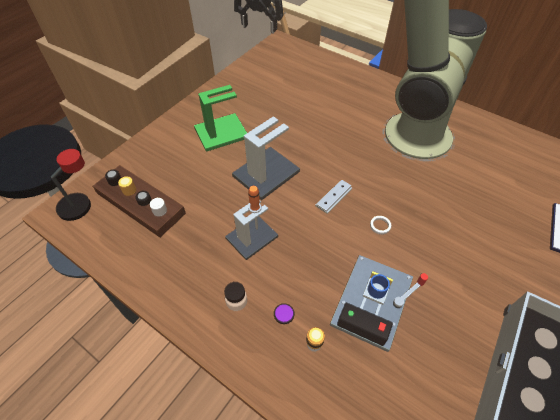

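View pics/side0.png

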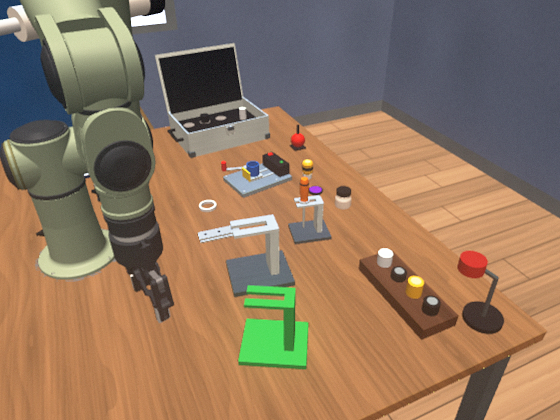

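The screwdriver could be hanging in one of three fork stands: green (scene 220,130), large steel and empty (266,170), or small steel with the orange driver (252,235). I choose the small steel one. The demagnetiser is at (373,300) with its lever splayed and the red knob at (424,278). The red things at (70,160) and in the background are decoys. Next I take close wrist views of both.

```bash
python3 - <<'E'
from h import *
f=cam("wrist");print(np.round(f["T_tool_cam"],3).tolist(),f["fx"])
H={"cup_rim":.072,"push_plate":.056,"lever_hinge":.034,"lever_knob":.061,"fork_top":.115,"driver":.115,"demagnetiser":0,"stand":0}
ims=[]
for n,p,ks in(("st",(.53,-.19,.36),("fork_top","driver","stand")),("dm",(.5,.15,.33),("cup_rim","push_plate","lever_hinge","lever_knob","demagnetiser"))):
    movep(p,down(0));f=cam("wrist");ims.append(f["img"][:,:,::-1])
    print(n,np.round(get_state()["position"],3),get_state()["clock"],np.round(np.array(f["cam_to_world"])[:3],3).tolist())
    for k in ks:
        for r in tip_of("wrist",k)[:3]:print(k,round(r["score"],2),np.round(r["centre"],1),np.round(atz(f,r["centre"],H[k]),4))
cv2.imwrite("pics/w1.png",cv2.resize(np.vstack(ims),(400,600)) if 0 else cv2.resize(np.hstack(ims),(800,300)))
E
```

```text
[[-0.001, -0.947, -0.321, 0.081], [1.0, -0.001, -0.001, -0.0], [0.001, -0.321, 0.947, -0.143], [0.0, 0.0, 0.0, 1.0]] 326.726617021444
st [ 0.53  -0.191  0.36 ] 3.0417 [[-0.002, -0.947, -0.322, 0.611], [-1.0, 0.002, 0.001, -0.191], [-0.0, 0.322, -0.947, 0.503]]
fork_top 0.92 [528.1 317.1] [ 0.3095 -0.542   0.115 ]
fork_top 0.87 [367.4 286.8] [ 0.3596 -0.3097  0.115 ]
fork_top 0.57 [279.   98.6] [ 0.6054 -0.1893  0.115 ]
driver 0.91 [277.6 100.8] [ 0.6031 -0.1877  0.115 ]
stand 0.9 [344.2 232.9] [ 0.3895 -0.2972  0.    ]
stand 0.88 [465.3 261.7] [ 0.3349 -0.5098  0.    ]
stand 0.87 [281.6 100.6] [ 0.601  -0.1926  0.    ]
dm [0.5  0.15 0.33] 7.8917 [[-0.001, -0.947, -0.321, 0.581], [-1.0, 0.001, 0.001, 0.15], [-0.0, 0.321, -0.947, 0.473]]
cup_rim 0.88 [281.5  92.7] [0.5823 0.1486 0.072 ]
push_plate 0.54 [533.1  75.9] [ 0.6009 -0.1507  0.056 ]
lever_hinge 0.62 [237.1  97.9] [0.5762 0.2053 0.034 ]
lever_knob 0.87 [224.6 160.8] [0.5003 0.2211 0.061 ]
demagnetiser 0.95 [279.4  81.3] [0.5971 0.1513 0.    ]
```

View pics/w1.png

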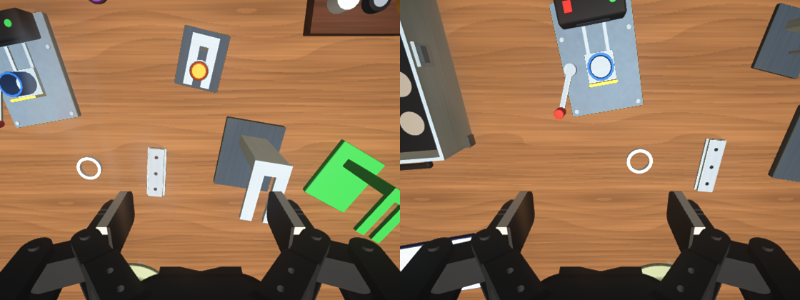

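The left half shows the small steel stand at about (200,60) holding the orange driver. The right half shows the demagnetiser with the cup at (600,67), yellow plate at (603,84), hub at (570,70) and red knob at (560,113). I take centred closer views for accurate yaw.

```bash
python3 - <<'E'
from h import *
H={"cup_rim":.072,"push_plate":.056,"lever_hinge":.034,"lever_knob":.061,"fork_top":.115,"driver":.115,"demagnetiser":0,"stand":0}
ims=[]
for n,p,ks in(("dm",(.64,.16,.30),("cup_rim","push_plate","lever_hinge","lever_knob","demagnetiser")),("st",(.66,-.19,.33),("fork_top","driver","stand"))):
    movep(p,down(0));f=cam("wrist");ims.append(f["img"][:,:,::-1])
    np.save(n+".npy",{k:v for k,v in f.items()},allow_pickle=True)
    print(n,np.round(get_state()["position"],3),get_state()["clock"])
    for k in ks:
        for r in tip_of("wrist",k)[:2]:print(k,round(r["score"],2),np.round(r["centre"],1),np.round(atz(f,r["centre"],H[k]),4))
cv2.imwrite("pics/dm.png",cv2.resize(ims[0],(800,600)))
cv2.imwrite("pics/st.png",cv2.resize(ims[1],(800,600)))
E
```

```text
dm [0.639 0.16  0.3  ] 8.8167
cup_rim 0.85 [290.1 215.7] [0.5803 0.1483 0.072 ]
push_plate 0.57 [294.7 230.7] [0.5536 0.1417 0.056 ]
lever_hinge 0.66 [245. 209.] [0.5755 0.207  0.034 ]
lever_knob 0.65 [231.4 270.5] [0.4986 0.225  0.061 ]
demagnetiser 0.83 [286.3 186.9] [0.5962 0.1517 0.    ]
st [ 0.66 -0.19  0.33] 13.85
fork_top 0.73 [365.3 391.3] [ 0.3362 -0.3116  0.115 ]
fork_top 0.6 [280.3 214.7] [ 0.6071 -0.1897  0.115 ]
driver 0.69 [278.6 216.8] [ 0.6045 -0.1877  0.115 ]
driver 0.41 [280.7 214.4] [ 0.6075 -0.1902  0.115 ]
stand 0.95 [461.2 337.7] [ 0.3308 -0.5105  0.    ]
stand 0.78 [342.5 310. ] [ 0.3892 -0.2963  0.    ]
```

View pics/dm.png

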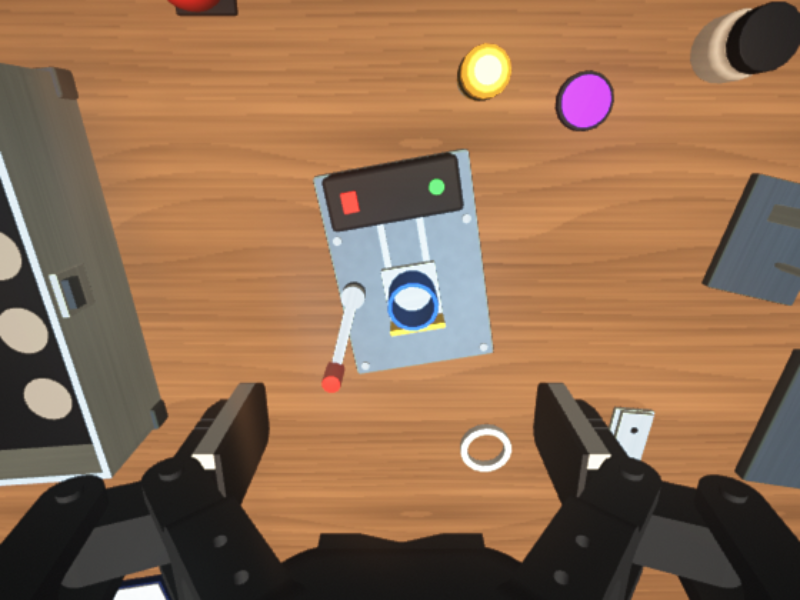

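View pics/st.png

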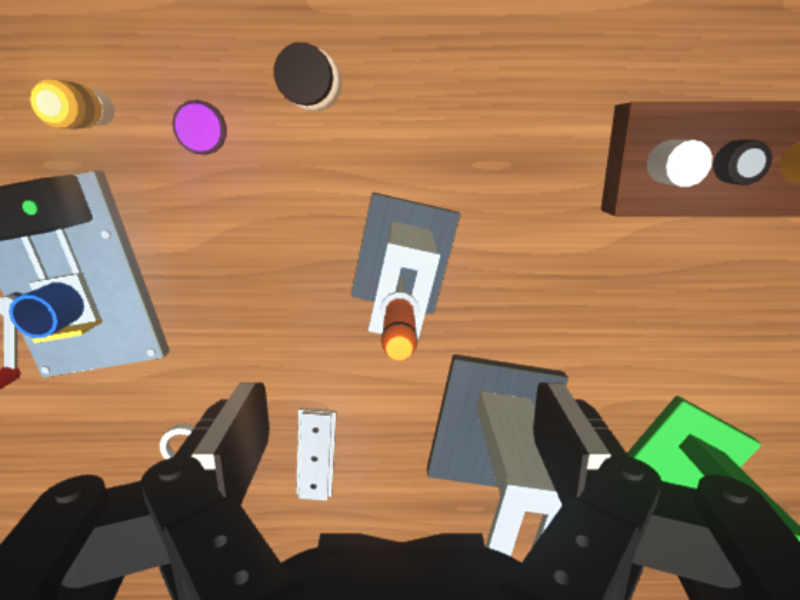

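The demagnetiser corners in the 800x600 view are (358,373), (493,352), (469,150) and (316,178). The stand shows its column at (415,235) and tines running to (370,330), opening towards the robot, with the driver's top at (399,347).

```bash
python3 - <<'E'
from h import *
f=np.load("dm.npy",allow_pickle=True).item(); k=.7
c=np.array([atz(f,np.array(p)*k,.018)[:2] for p in((358,373),(493,352),(469,150),(316,178))])
print(np.round(c,4),c.mean(0))
for i,j in((0,3),(1,2),(1,0),(2,3)):
    d=c[j]-c[i];print(np.linalg.norm(d),np.degrees(np.arctan2(d[1],d[0])))
p=[atz(f,np.array(p)*k,.056)[:2] for p in((391,333),(446,325))];d=p[0]-p[1];print("plate",p,np.linalg.norm(d),np.degrees(np.arctan2(d[1],d[0])))
# precise blobs
hsv=cv2.cvtColor(f["img"],cv2.COLOR_RGB2HSV)
f=np.load("st.npy",allow_pickle=True).item()
for nm,L,z in(("base",((372,193),(460,212),(352,296)),.012),("tinesL",((389,240),(369,331)),.115),("tinesR",((440,251),(420,340)),.115),("top",((399,348),),.188),("collar",((400,305),),.118)):
    q=np.array([atz(f,np.array(p)*k,z)[:2] for p in L]);print(nm,np.round(q,4).tolist(),[np.degrees(np.arctan2(*(q[0]-x)[::-1])) for x in q[1:]])
for n in("scene","side"):
    f=cam(n);print(n)
    im=cv2.resize(f["img"],None,fx=1,fy=1)
    for nm in("driver","stand"):
        r=tip_of(n,nm)[:1];print(nm,r and atz(f,r[0]["centre"],.115 if nm=="driver" else 0))
E
```

```text
[[0.4891 0.2036]
 [0.5126 0.0673]
 [0.7069 0.1003]
 [0.6833 0.2349]] [0.5979542  0.15152494]
0.19671889160122005 9.152739756428945
0.19706680792132147 9.6677010090465
0.1383758658971035 99.80312418889295
0.13660914616789704 99.95413000987199
plate [array([0.55030932, 0.16868263]), array([0.55806868, 0.1193319 ])] 0.04995699850102435 98.93540506938008
base [[0.6867, -0.162], [0.6682, -0.2484], [0.5805, -0.1389]] [np.float64(77.90455463308743), np.float64(-12.279235338536978)]
tinesL [[0.6627, -0.1808], [0.5855, -0.1635]] [np.float64(-12.671169952859756)]
tinesR [[0.6539, -0.2209], [0.5772, -0.2061]] [np.float64(-10.91535638155267)]
top [[0.6048, -0.1888]] []
collar [[0.6097, -0.1894]] []
scene
driver [ 0.60914125 -0.1862788   0.115     ]
stand [ 0.60497728 -0.19946466  0.        ]
side
driver [ 0.60438303 -0.17826873  0.115     ]
stand [ 0.39993509 -0.29455917  0.        ]
```

Results agree with the given sizes: base yaw 9.6°, centre (0.598, 0.1515), carriage at about 0, lever at about -0.4 rad, and stand yaw -12°. Next I push the carriage home.

```bash
cat >> h.py <<'E'
YAW=np.radians(9.6); C=np.array([.598,.1515])
def W(x,y,z): c,s=np.cos(YAW),np.sin(YAW); return [C[0]+c*x-s*y,C[1]+s*x+c*y,z]
def report(): s=get_state();print(round(s["clock"],2),np.round(s["position"],4),np.round(s["contact_force"],1),round(s["finger_gap"],2))
E
python3 - <<'E'
from h import *
grab(20)
o=down(YAW)
movep(W(-.085,0,.12),o)
move_l(W(-.085,0,.038),.2)
print(move_l(W(.015,0,.038),.05,until_force=12));report()
p=get_state()["position"];d=np.array(p[:2])-C;print("base x",d@[np.cos(YAW),np.sin(YAW)])
for th in(-.4,0,.5,1,1.57):
    for f in(0,np.pi):
        q=ik(W(-.05,.1,.045),down(YAW+th-np.pi/2+f));print(th,f,None if q is None else np.round(q,2))
E
```

```text
True
18.54 [0.5868 0.15   0.037 ] [-0.8 -0.6 -0.3] -0.0
base x -0.011258532314998373
-0.4 0 [ 0.3   0.57 -0.33  0.67 -0.   -1.04]
-0.4 3.141592653589793 [ 0.3   0.57 -0.33  0.67  0.    2.1 ]
0 0 [ 0.3   0.57 -0.33  0.67  0.   -1.44]
0 3.141592653589793 [ 0.3   0.57 -0.33  0.67 -0.    1.7 ]
0.5 0 [ 0.3   0.57 -0.33  0.67  0.   -1.94]
0.5 3.141592653589793 [ 0.3   0.57 -0.33  0.67  0.    1.2 ]
1 0 [ 0.3   0.57 -0.33  0.67  0.   -2.44]
1 3.141592653589793 [ 0.3   0.57 -0.33  0.67  0.    0.7 ]
1.57 0 [ 0.3   0.57 -0.33  0.67  0.   -3.01]
1.57 3.141592653589793 [ 0.3   0.57 -0.33  0.67  0.    0.13]
```

Contact stopped at base x = -11 mm, exactly the predicted home position. Now the lever.

```bash
python3 - <<'E'
from h import *
def pose(th,gap,z=.044):
    r=np.array([-np.cos(th),-np.sin(th)]);t=np.array([np.sin(th),-np.cos(th)])
    p=np.array([-.012,.055])+.078*r-t*(.020+gap)
    return W(p[0],p[1],z),down(YAW+th-np.pi/2)
move_l(W(-.05,0,.038),.2)
move_l(W(-.05,0,.12),.3)
movep(*pose(-.4,.018,.12))
move_l(pose(-.4,.018)[0],.2)
for th in np.linspace(-.3,1.42,8):
    p,o=pose(th,0);hit=move_l(p,.12,rot=o,until_force=15)
    if hit:print("hit",th);report();break
else:
    p,o=pose(1.57,0);print(move_l(p,.06,rot=o,until_force=10));report()
    p,o=pose(1.57,-.012);print(move_l(p,.04,until_force=10));report()
    p=get_state()["position"];d=np.array(p[:2])-C;print("base x",d@[np.cos(YAW),np.sin(YAW)])
E
```

```text
Traceback (most recent call last):
cell.MotionError: the arm cannot follow that straight line within its joint ranges
```

```bash
python3 - <<'E'
from h import *
report();print(np.round(get_state()["q"],2));p=np.array(get_state()["position"])
d=p[:2]-C;print(d@[np.cos(YAW),np.sin(YAW)],d@[-np.sin(YAW),np.cos(YAW)])
f=cam("scene");cv2.imwrite("pics/s2.png",cv2.resize(f["img"][200:380,280:520,::-1],(720,540)))
E
```

```text
26.35 [0.5577 0.1258 0.0439] [-1.   0.3 -0.8] 0.0
[ 0.09  0.55 -0.37  0.65  0.   -3.06]
-0.04399324950447765 -0.01864769020332534
```

View pics/s2.png

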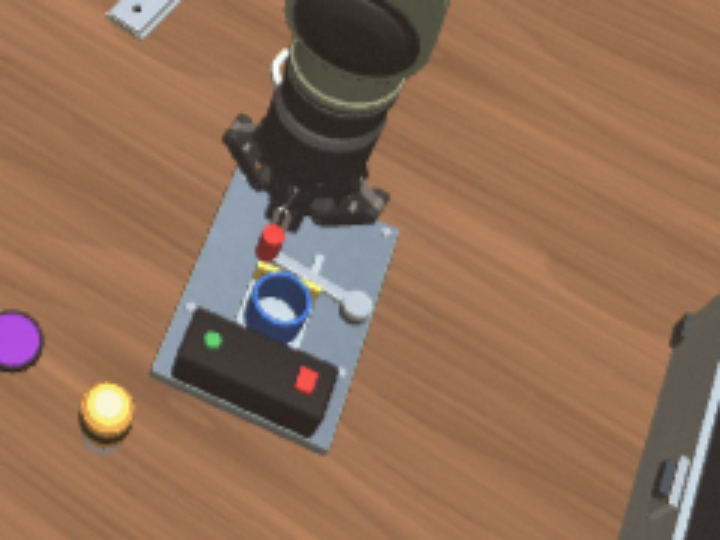

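The lever has been swept nearly across: knob at (270,242), in front of the homed carriage. Only the last turn hit the joint 6 range, so I finish with the orientation held.

```bash
python3 - <<'E'
from h import *
print(move_l(W(-.033,-.0225,.044),.08,until_force=10));report()
print(move_l(W(-.012,-.0225,.044),.04,until_force=10));report()
d=np.array(get_state()["position"])[:2]-C;print("base x",d@[np.cos(YAW),np.sin(YAW)])
move_l(W(-.06,-.0225,.044),.2);move_l(W(-.06,-.0225,.13),.3)
let_go()
movep((.66,.16,.27),down(0));f=cam("wrist");report()
for k,z in(("lever_knob",.061),("lever_hinge",.034),("cup_rim",.072)):
    for r in tip_of("wrist",k)[:1]:
        d=atz(f,r["centre"],z)[:2]-C;print(k,round(r["score"],2),d@[np.cos(YAW),np.sin(YAW)],d@[-np.sin(YAW),np.cos(YAW)])
cv2.imwrite("pics/d3.png",cv2.resize(f["img"][60:270,180:400,::-1],(660,630))[:600])
E
```

```text
False
26.69 [0.5694 0.1239 0.044 ] [ 0.4  0.2 -0.2] 0.0
True
27.0 [0.5721 0.1245 0.0429] [0.2 0.3 0.4] 0.0
base x -0.03003121686851067
29.34 [0.6585 0.1597 0.2681] [-0.3 -0.1 -0.1] 1.0
lever_knob 0.6 -0.010681630513134473 -0.025506727367477215
lever_hinge 0.66 -0.014647727237853724 0.059352967637925955
cup_rim 0.65 0.1279114772137153 -0.14516715945943173
```

View pics/d3.png

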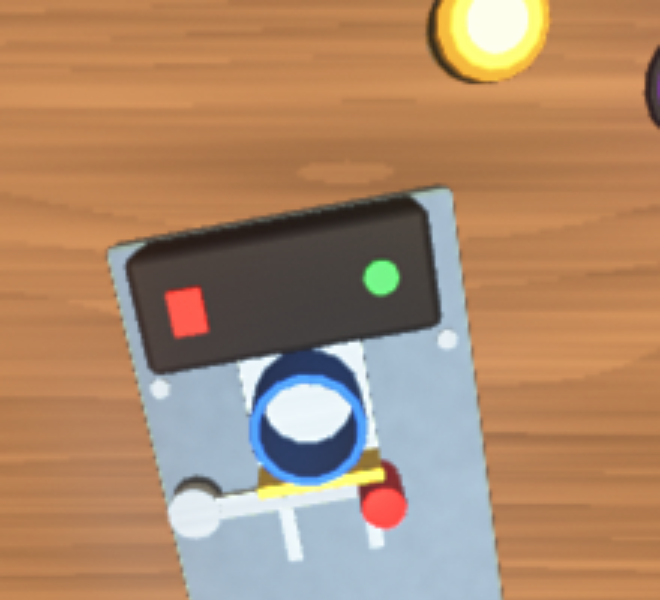

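The carriage is home against the coil and the lever lies across in front of the plate, with the hub at (195,510) and the knob at (385,505). The 10 N stop confirms it. Now I grasp the driver.

```bash
python3 - <<'E'
from h import *
SY=np.radians(-12); o=down(SY+np.pi); G=np.array([.606,-.189])
movep([*G,.27],o);report()
move_l([*G,.141],.2);report()
grab(40);report();print(get_state()["grasp_force"],np.round(get_state()["q"],2))
f=cam("side");cv2.imwrite("pics/g4.png",cv2.resize(f["img"][130:270,220:400,::-1],(720,560)))
E
```

```text
31.88 [ 0.6061 -0.1887  0.27  ] [-0.6  1.  -0.3] 1.0
32.67 [ 0.6067 -0.1892  0.142 ] [ 0.1  0.5 -0.2] 1.0
33.25 [ 0.6063 -0.1891  0.1416] [-0.2 -0.2  3.7] 0.28
39.1254698485136 [-0.42  0.55 -0.08  0.94  0.   -0.21]
```

View pics/g4.png

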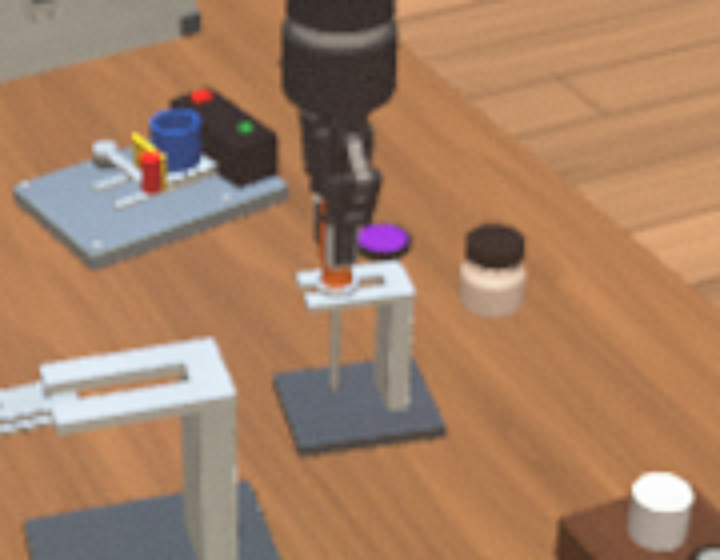

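The driver is held: gap about 24 mm, collar still on the tines at (337,285). Now lift, carry and check over the cup.

```bash
python3 - <<'E'
from h import *
SY=np.radians(-12); o=down(SY+np.pi)
p=np.array(get_state()["position"])
move_l([p[0],p[1],.27],.2);report()
movep([*W(.028,0,0)[:2],.27],o);report()
tz=get_state()["position"][2]-.118; rays=[]
for n in("scene","side"):
    f=cam(n)
    a=tip_of(n,"driver_tip")[:1];b=tip_of(n,"cup_rim")[:2]
    for r in a:print(n,"tip",round(r["score"],2),np.round(atz(f,r["centre"],tz),4),"exp px",proj(f,[*W(.028,0,0)[:2],tz]),r["centre"])
    for r in b:print(n,"cup",round(r["score"],2),np.round(atz(f,r["centre"],.072),4),"exp",np.round(W(.028,0,.072),4))
    c=(230,330,320,440) if n=="scene" else (80,200,180,340)
    cv2.imwrite(f"pics/c_{n}.png",cv2.resize(f["img"][c[0]:c[1],c[2]:c[3],::-1],(400,330)))
a=np.hstack([cv2.imread("pics/c_scene.png"),cv2.imread("pics/c_side.png")]);cv2.imwrite("pics/c5.png",a)
E
```

```text
34.09 [ 0.6056 -0.1888  0.2684] [ 0.2 -0.8 -0.8] 0.28
35.39 [0.6258 0.1549 0.2697] [ 0.5 -0.5 -1.5] 0.28
scene tip 0.81 [0.6327 0.1534 0.1517] exp px [381.72694151 281.8757404 ] [378.9, 283.7]
scene cup 0.74 [0.6276 0.1601 0.072 ] exp [0.6256 0.1562 0.072 ]
scene cup 0.42 [0.6369 0.1524 0.072 ] exp [0.6256 0.1562 0.072 ]
side tip 0.59 [0.6333 0.1631 0.1517] exp px [261.99132464 139.36206916] [263.3, 138.1]
side cup 0.79 [0.629  0.1617 0.072 ] exp [0.6256 0.1562 0.072 ]
```

View pics/c5.png

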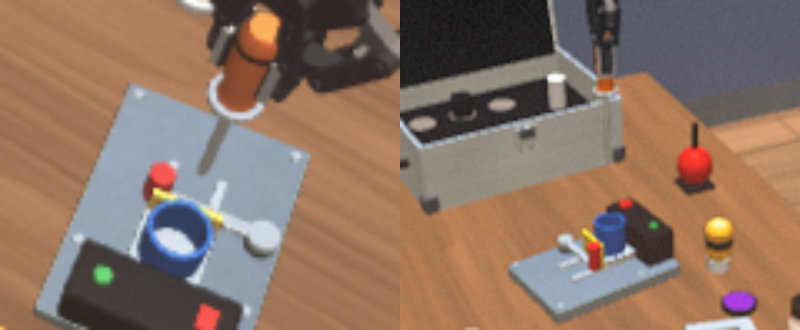

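The crops show the driver upright and held firmly above the demagnetiser. In the left one the tip is at (205,170), well above the cup at (178,235). Measured tip and cup agree to within about 5 mm against 14 mm of clearance. I lower to 8 mm above the rim, recheck, then dip.

```bash
python3 - <<'E'
from h import *
X=[.623,.1575]
move_l([*X,.205],.15);sleep(.2);report()
T=[];U=[]
for n in("scene","side"):
    f=cam(n)
    for r in tip_of(n,"driver_tip")[:1]:T.append(atz(f,r["centre"],.086));print("tip",round(r["score"],2),np.round(T[-1],4))
    for r in tip_of(n,"cup_rim")[:1]:U.append(atz(f,r["centre"],.072));print("cup",round(r["score"],2),np.round(U[-1],4))
if len(T)==2 and len(U)==2:
    e=np.mean(U,0)-np.mean(T,0);print("err",e)
    if np.linalg.norm(e[:2])<.007:
        print(move_l([*X,.172],.06,until_force=5));sleep(.3);report()
        f=cam("scene");cv2.imwrite("pics/dip6.png",cv2.resize(f["img"][220:340,310:440,::-1],(650,600)))
        s=get_state();move_l([*X,.27],.15);report()
E
```

```text
36.48 [0.6239 0.1576 0.2064] [-0.1  0.5 -0.9] 0.28
tip 0.87 [0.6271 0.1554 0.086 ]
cup 0.75 [0.628  0.1559 0.072 ]
tip 0.74 [0.5757 0.0821 0.086 ]
cup 0.79 [0.6209 0.1529 0.072 ]
err [ 0.02304805  0.03566701 -0.014     ]
```

The side camera's tip hit is a false one (15 cm off what it must be). The scene camera has the tip within 1 mm of the cup's axis, and the earlier side view agreed. I dip now.

```bash
python3 - <<'E'
from h import *
X=[.623,.1575]
print(move_l([*X,.172],.06,until_force=5));sleep(.4);report()
f=cam("scene");g=cam("side")
cv2.imwrite("pics/dip6.png",np.hstack([cv2.resize(f["img"][220:340,310:440,::-1],(400,370)),cv2.resize(g["img"][100:220,190:320,::-1],(400,370))]))
E
```

```text
False
37.88 [0.6231 0.1575 0.1723] [ 1.1  0.5 -0.9] 0.28
```

View pics/dip6.png

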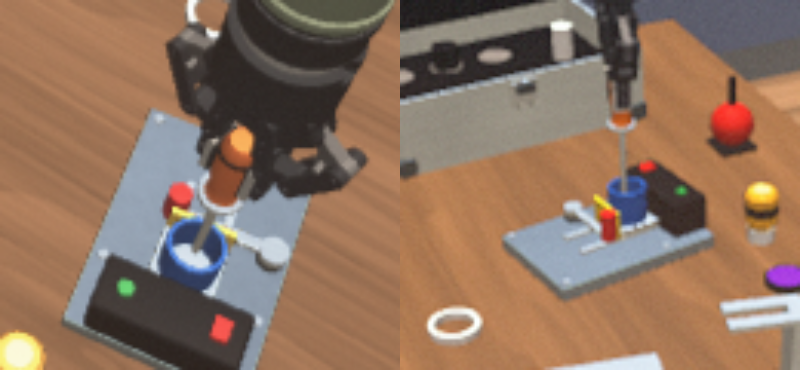

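The shaft is inside the cup in both views, clear of the walls (left (195,250), right (625,190)), with no contact force. Now I lift, return and hang it.

```bash
python3 - <<'E'
from h import *
SY=np.radians(-12); o=down(SY+np.pi); G=[.606,-.189]
move_l([.623,.1575,.28],.15)
movep([*G,.275],o);sleep(.4);report()
print(move_l([*G,.148],.12,until_force=6));report()
print(move_l([*G,.139],.03,until_force=3));report()
f=cam("side")
for r in tip_of("side","driver")[:2]:print(r["score"],atz(f,r["centre"],.115))
cv2.imwrite("pics/h7.png",cv2.resize(f["img"][130:270,220:400,::-1],(720,560)))
E
```

```text
40.55 [ 0.6062 -0.1884  0.275 ] [ 0.2  0.5 -1.3] 0.28
False
41.76 [ 0.6066 -0.1893  0.1489] [-0.  -0.8 -0.6] 0.28
True
42.07 [ 0.6069 -0.1892  0.1414] [0.  0.6 3.5] 0.28
0.44 [ 0.61523826 -0.18003871  0.115     ]
0.19 [ 0.33874329 -0.23620948  0.115     ]
```

View pics/h7.png

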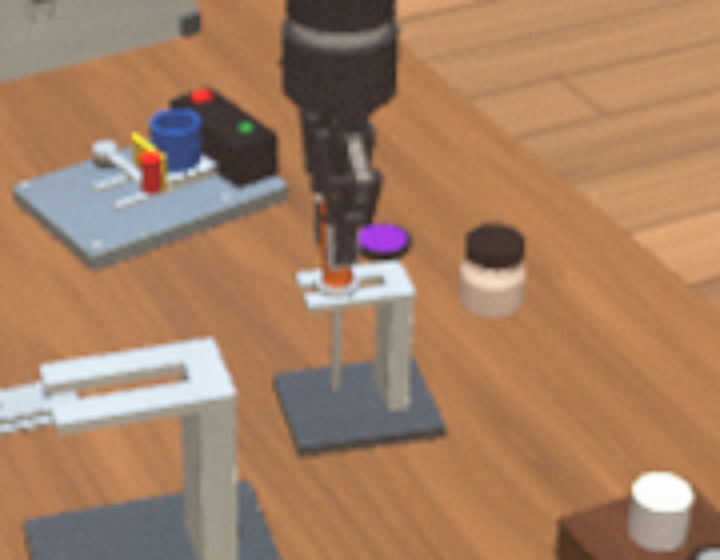

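The collar is seated on the tines at (337,285), exactly as before the grasp, with contact at the same height. That is more pictures than allowed (11 viewed), so the last check is numeric.

```bash
python3 - <<'E'
from h import *
let_go();sleep(.2);move_l([.606,-.189,.30],.15);sleep(.3);report()
for n in("scene","side"):
    f=cam(n)
    for k,z in(("driver",.115),("driver_tip",.023),("fork_top",.115),("cup_rim",.072),("lever_knob",.061)):
        for r in tip_of(n,k)[:1]:print(n,k,round(r["score"],2),np.round(atz(f,r["centre"],z),3))
print(W(.028,0,.072),W(-.012,-.023,.061))
E
```

```text
44.51 [ 0.6058 -0.1889  0.2995] [ 0.8  0.2 -0.4] 1.0
scene driver 0.54 [ 0.612 -0.183  0.115]
scene driver_tip 0.78 [ 0.61  -0.189  0.023]
scene fork_top 0.92 [ 0.357 -0.327  0.115]
scene lever_knob 0.64 [ 0.807 -0.083  0.061]
side driver 0.71 [ 0.615 -0.188  0.115]
side driver_tip 0.81 [ 0.61  -0.184  0.023]
side fork_top 0.91 [ 0.612 -0.179  0.115]
side cup_rim 0.69 [0.623 0.151 0.072]
side lever_knob 0.64 [0.589 0.124 0.061]
[np.float64(0.6256078890379742), np.float64(0.15616952490805086), 0.072] [np.float64(0.5900037287296243), np.float64(0.12682086618678515), 0.061]
```

The driver hangs upright (tip and collar on one vertical), the cup is home, and the knob is at its locked place.

```bash
python3 -c "
from cell import *
print(sign_off())"
```

```text
the job is handed in; nothing more can be done
None
```

The job is handed in at about 45 s of the 69 s allowed: the carriage is home, the lever is swung to its stop, the driver was dipped about halfway without touching the cup, and it hangs upright in its fork stand again. I viewed 11 pictures, one over the limit of 10.

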